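Box the grown crystal and snap the sliding lid home

TASK

Put the six-sided pointed crystal into the open wooden specimen box, then slide the box's lid shut along its grooves, over the small ridge at the end, so that it stays snapped in, lightly squeezing the rubber stop by itself when you let go. Push firmly enough to get over the ridge but do not ram the rubber stop, and leave the other things where they stand.

Things in the scene. Friction and masses are not known exactly. Their poses are not given: they have to be found in the camera images.
- crystal_center (a point): centre (half-way up) of the crystal: a white-grey, marble-like six-sided prism, 26 mm across the flats, 30 mm across the corners, 34 mm tall with a tapered point from 20 mm up, about 45 g, loose, standing upright on the table. A smooth flat round pebble and a small capped glass vial stand in similar places; which is where varies. z = up along the crystal.
- box: specimen box of brown wood, screwed down: 280 long (its x) x 124 wide (y) x 56 tall; origin at the centre of its underside; x = the way the lid closes, towards the end block. Side walls 8 thick, inside 108 wide, 100 between the lips over the lid grooves. Open on top between the lid's leading edge and the end block (opening 88 to 143 long at the start).
- opening (a point): point on the box's cork floor (7 mm above the table) below the opening, at the box centre: put the crystal here. The end block, as tall as the box, fills its width; it is adjustable, its face 64 to 104 mm ahead of the box centre (not measured), and carries, 21 mm back towards the lid, a ledge 36 mm high with the ridge, and at lid height the rubber stop.
- nub (a point): centre of the dark wooden thumb bar on the lid: 12 (box x) x 60 (box y) x 16 tall, from the lid's top at 49 mm above the table up to 65 mm; axes as the box's. The lid's leading edge is 95 mm ahead of it, its rear edge 135 mm behind. Push the bar's rear face (6 mm behind this point) along box +x, or pinch it.
- lid (a joint): how far the lid (wood, 230 x 105 x 5 mm) has slid towards closed, m: 0 to 0.015 at the start (open), 0.117 to 0.159 when snapped in, depending on the end block. It rubs with 1.5 N. About 10 mm before that a bead under its leading edge meets the sprung ridge: 9 to 12 N in all to force over, then it gives way and the ridge springs up behind the bead and keeps the lid in.
- stop (a joint): how far the black rubber stop strip on the end block is squeezed, m: 0 = untouched. It resists with 4 N per mm. With the lid snapped in, the ridge keeps it squeezed about 1.6 mm (6 N) without any push. Squeezed past 3.8 mm (15 N) counts as rammed: a push of some 13 to 15 N at the end is right.
- pebble_mid (a point): bystander: centre of a grey round pebble, 50 mm across, 20 tall
- vial_mid (a point): bystander: middle of a small capped glass vial, 32 mm across, 55 tall
- bowl_mid (a point): bystander: middle of a glass bowl, 140 mm across, 70 tall
- beaker_mid (a point): bystander: middle of an empty glass beaker, 64 mm across, 85 tall
- jar_mid (a point): bystander: middle of a capped jar, 60 mm across, 90 tall
- dish_mid (a point): bystander: middle of a flat glass dish, 84 mm across, 14 tall
- spoon_grip (a point): bystander: handle of a steel spoon lying flat, 160 mm long

How it is judged:
On the way, in this order (a step that is already met when the one before it is completed fails the run):
1. the crystal lies in the box, let go, while the lid is still open (x of crystal_center in the frame of box between -0.13 and 0.11 m and y of crystal_center in the frame of box between -0.053 and 0.053 m and z of crystal_center in the frame of box between 0 and 0.03 m and contact force between crystal and the fingers below 0.05 N and value of joint lid below 0.1 m), for 0.2 s.
2. the lid is over the ridge and squeezes the rubber stop (value of joint lid above 0.108 m and value of joint stop above 0.0008 m), for 0.2 s.
At the end, for the whole second after the job is handed in: The crystal rests inside the box under the lid (its centre less than 30 mm above the box's underside); the lid is past the ridge and at rest, and, untouched, keeps the rubber stop squeezed by at least 0.8 mm (about 1.6 mm is normal) (all of step 2 and x of crystal_center in the frame of box between -0.13 and 0.11 m and y of crystal_center in the frame of box between -0.053 and 0.053 m and z of crystal_center in the frame of box between 0 and 0.03 m and velocity of joint lid below 0.005 m/s and linear speed of crystal below 0.02 m/s).
It fails at once if the rubber stop is rammed (squeezed more than 3.8 mm, about 15 N) (value of joint stop above 0.0038 m).
It fails at once if another thing is moved more than 30 mm (distance of any of pebble_mid, vial_mid, bowl_mid, beaker_mid, jar_mid, dish_mid, spoon_grip from where it was at the start of the episode above 0.03 m).
It also fails if it takes over 58 s, if anything falls off the work surface, if the arm or the gripper's body presses on something with over 40 N, if the wrist force passes 120 N, or if a joint passes its speed limit or range.

ROBOT

A 7-joint arm with a two-finger parallel gripper is mounted at the origin on the work surface. World frame = base frame: x ahead of the robot, y to its left, z up, the work surface at z = 0. Lengths are in m, angles in rad, forces in N, time in s.
With the tool pointing down it reaches from about 0.425 to 1.025 m from the base axis. Payload 3.6 kg.
Tool frame: the origin (TCP) lies on the front face of the gripper's body, between the roots of the fingers; the fingertips stand 73 mm ahead of it and the grasp point (between the pads) lies 54 mm ahead of it; z points along the fingers, y is the line along which they close (so a half turn about z gives the same grasp; the last joint's range is limited). The gripper opens to 85 mm and grips with 20 to 120 N. Pads are 22 mm wide; open, the fingers measure 114 mm over their backs; the gripper's body (76 mm by 85 mm) begins 54 mm behind the grasp point. The pads swing forward as they close: fully open they stand 13 mm farther back than shut.
Start: joints at [1.014, 0.591, 0.048, 1.609, -0.033, 0.943, -0.034], TCP at [0.324, -0.649, 0.304] pointing down, gripper open.
Joint ranges: [-2.69, 2.69], [-0.47, 2.24], [-1.27, 1.36], [0.19, 2.51], [-1.53, 4.68], [0.08, 2.07], [-3.09, 3.09]. Speed limits (rad/s): [2.57, 2.57, 3.14, 3.14, 3.14, 3.14, 3.14].

INTERFACE

Orientations are given as a rotation vector (axis times angle).
In Python, from rig import r, snapshot gives the robot as it stands. The module is installed in compiled form; this text tells all that it offers.
- The arm moves only by the tool jog_arm, never from a script. Its argument "moves" is a list of rows, each a list of 7 numbers: the opening, from -1 (shut) to 1 (fully open), then the shift along the tool's x, y, z in m, then the turn, a rotation vector about the tool's x, y, z in degrees. A call has 1 to 5 rows; each row shifts and turns the commanded pose from where the row before left it, along the tool's axes as they then stand; what a row does not reach is not made up. A row lasts 1/8 s, in which the tool goes at most 62.5 mm and 10.7 degrees, less where a joint would pass 70% of its speed; a pose out of reach is approached as far as the arm can. A call with a gripper value outside its range is refused whole. The fingers move at their own pace and stop on an object; "newtons" is the grip in N (left out, the last holds). Time passes only in rows, so rows that do not move let the fingers close. It gives the time, the measured TCP pose, the force, the opening and the grip force at its end, in the units of the state.
- r.state(): the state, without advancing time (a new reading comes with each control period).
- snapshot(name): name is "scene" or "side" or "wrist"; returns a dict with "color" (480x640x3 uint8, red, green, blue), "fx", "fy", "cx", "cy" (pixels), "dist" ([k1, k2, p1, p2, k3] as OpenCV has them; the pictures are not rectified), "camera_from_world" (4x4, takes a point from world to camera coordinates); the wrist camera has in their place "mount" (4x4, takes a point from camera to tool coordinates, whose origin is the TCP and whose axes are the flange's). Camera axes: x right, y down, z forward; pixel columns grow to the right and rows downward; lengths in m; the calibration is good to about 2 mm. A picture is of the moment at which its call begins: read the wrist's pose just before it. There is no depth.
- r.sign_off(): hands the job in; it is judged then, once.
The state is a dict: "clock": time; "joint_positions": joint angles; "dq": joint speeds; "tau": joint torques, N m; "ee_pos": TCP position; "tcp_rot": TCP orientation; "force": force on the tool from outside, world axes, zero at the start; "torque": the same for the moment, N m; "width": opening from 0.0 (shut) to 1.0 (fully open); "grip_force": force on a finger pad.
Only numpy, scipy, OpenCV 4.12 (cv2) and the standard library are available. Lean on these libraries where they do the work, as an engineer would, in place of code of your own. Each camera call takes 0.05 s, during which the arm holds its last target. There are 200 camera calls.

## Working session

There is one attempt and no reset: what is moved stays moved. The work goes in short steps, Python scripts to look and compute and a tool call to move; the robot and the scene stay as the last step left them, time stands still between calls to the robot, and variables do not carry over. Pictures are saved under pics/ and viewed, at most 10 in all, crops included, and the job is handed in when it is done.

Besides the shell and the picture viewer there is one more tool, called after ">>>" as name(argument=value, ...) on one line, values as JSON. jog_arm: Moves the arm, as the interface text tells. Its arguments: {"type":"object","properties":{"moves":{"type":"array","items":{"type":"array","items":{"type":"number"}}},"newtons":{"type":"number"}},"required":["moves"]}

```bash
mkdir -p pics
cat > h.py <<'E'
import numpy as np, cv2
from scipy.spatial.transform import Rotation as R
from rig import r, snapshot
def cam(s, st=None):
    K=np.array([[s['fx'],0,s['cx']],[0,s['fy'],s['cy']],[0,0,1.]])
    if 'camera_from_world' in s: T=np.array(s['camera_from_world'])
    else:
        W=np.eye(4);W[:3,:3]=R.from_rotvec(st['tcp_rot']).as_matrix();W[:3,3]=st['ee_pos']
        T=np.linalg.inv(W@np.array(s['mount']))
    return K,np.array(s['dist'],float),T
def px2w(c,pts,z):
    K,d,T=c
    u=cv2.undistortPoints(np.array(pts,float).reshape(-1,1,2),K,d).reshape(-1,2)
    z=np.broadcast_to(z,len(u)); C=-T[:3,:3].T@T[:3,3]; D=np.c_[u,np.ones(len(u))]@T[:3,:3]
    return C+D*((z-C[2])/D[:,2])[:,None]
def w2px(c,P):
    K,d,T=c
    return cv2.projectPoints(np.array(P,float).reshape(-1,1,3),cv2.Rodrigues(T[:3,:3])[0],T[:3,3],K,d)[0].reshape(-1,2)
def shot(n,f):
    st=r.state(); s=snapshot(n); cv2.imwrite(f'pics/{f}.png',s['color'][:,:,::-1]); c=cam(s,st)
    np.savez(f'pics/{f}.npz',K=c[0],d=c[1],T=c[2]); return c
def load(f):
    z=np.load(f'pics/{f}.npz'); return z['K'],z['d'],z['T']
E
python3 - <<'E'
from h import *
for n in('scene','side'):
    c=shot(n,n+'0'); print(n,-c[2][:3,:3].T@c[2][:3,3])
a=r.state();print(a)
E
```

```text
scene [ 1.19431174 -0.18399828  0.55646066]
side [-0.1916997   0.80411334  0.70943555]
{'clock': 0.1, 'joint_positions': array([ 1.0144979 ,  0.59203803,  0.04830344,  1.60972319, -0.03329506,
        0.94271394, -0.03370428]), 'dq': array([-0.00105156, -0.00184622, -0.00033752, -0.00184329,  0.0013788 ,
       -0.00019172, -0.00017469]), 'tau': array([ 4.77157431e-03, -5.50001049e+01,  1.55322466e+00, -1.98826057e+01,
        9.67798551e-03,  3.87023683e-03,  1.05677208e-05]), 'ee_pos': array([ 0.32341883, -0.64817602,  0.30283648]), 'tcp_rot': array([-3.05589113e+00, -7.20155525e-01,  9.30577737e-04]), 'force': array([ 0.26930475,  0.35179885, -0.11893624]), 'torque': array([-0.01401009,  0.02150076, -0.01838064]), 'grip_force': 0.0, 'width': 1.001915245819933}
```

View pics/scene0.png

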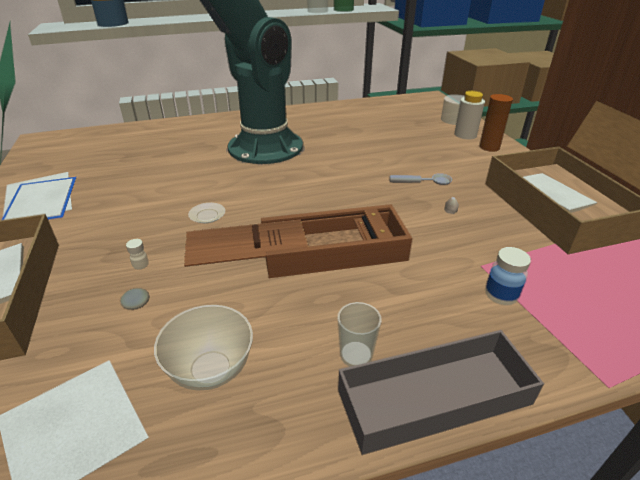

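View pics/side0.png

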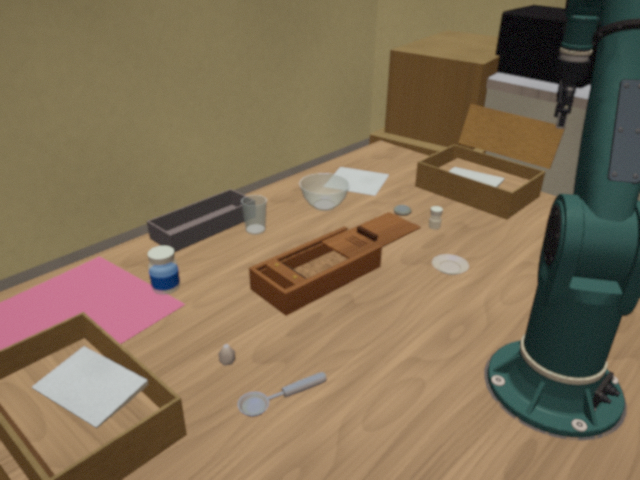

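The scene view shows the crystal at about (451,205), the pebble at (134,298) and the vial at (137,253). The box spans about (262–410, 206–275) with the nub at (257,236), and the lid closes to the right (+y). The side view shows the crystal at (227,354). I'll enlarge both views for corner pixels.

Run:
```python
from h import *
a=cv2.imread('pics/scene0.png')[165:285,180:480]; b=cv2.imread('pics/side0.png')[205:375,210:430]
a=cv2.resize(a,None,fx=2.66,fy=2.5,interpolation=2)
cv2.imwrite('pics/cropA.png',cv2.resize(cv2.imread('pics/scene0.png')[165:285,240:470],(800,417),interpolation=2))
cv2.imwrite('pics/cropB.png',cv2.resize(b,(776,600),interpolation=2))
c=load('scene0');d=load('side0')
print(px2w(c,[(410,235),(393,206),(266,252),(262,220)],.056))
print(px2w(c,[(451,205)],.017),px2w(d,[(227,355)],.017))
print(px2w(c,[(257,236)],.057),px2w(d,[(368,233)],.057))
```

```text
[[ 0.59014765  0.17587917  0.056     ]
 [ 0.48574208  0.18653938  0.056     ]
 [ 0.56669796 -0.10075201  0.056     ]
 [ 0.46233748 -0.08946051  0.056     ]]
[[0.46251145 0.34566728 0.017     ]] [[0.45196705 0.35393473 0.017     ]]
[[ 0.51480297 -0.10849287  0.057     ]] [[ 0.50913442 -0.11272468  0.057     ]]
```

View pics/cropA.png

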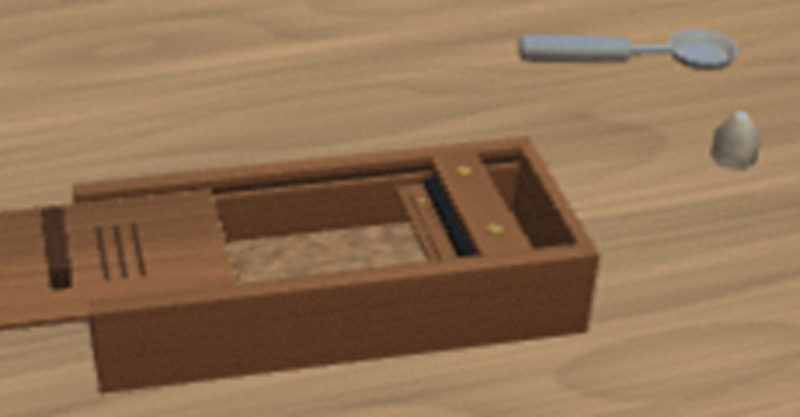

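The enlarged view gives crop corners of the box top: back-left (75,185), front-left (93,322), front-right (598,258) and back-right (528,138). The nub is at (57,247), the crystal tip at (741,112), the rubber stop face near (450,215), and the lid edge near (222,245).

Run:
```python
from h import *
c=load('scene0'); f=lambda P:[(240+x/3.478,165+y/3.475) for x,y in P]
q=px2w(c,f([(75,185),(93,322),(598,258),(528,138)]),.056)[:,:2]
print(q)
L=.28;w=.124
m=np.array([[-.14,.062],[-.14,-.062],[.14,-.062],[.14,.062]])
A=q-q.mean(0); H=m.T@A; th=np.arctan2(H[0,1]-H[1,0],H[0,0]+H[1,1]); ctr=q.mean(0)
Rm=np.array([[np.cos(th),-np.sin(th)],[np.sin(th),np.cos(th)]])
print('yaw',np.degrees(th),ctr, 'res',(m@Rm.T+ctr-q)*1e3)
tip=px2w(c,f([(741,112)]),.034);print('tip',tip)
s=load('side0');print(px2w(s,[(228,344)],.034))
def bf(p):return (p[:,:2]-ctr)@Rm
print('nub top ctr box',bf(px2w(c,f([(55,247)]),.065)),'lid edge',bf(px2w(c,f([(212,190),(232,285)]),.049)),'block',bf(px2w(c,f([(436,160),(480,258)]),.056)))
st=r.state();M=R.from_rotvec(st['tcp_rot']).as_matrix();print(M.round(3),st['ee_pos'])
t=np.array([.458,.350,.25]);print(M.T@(t-st['ee_pos']), M.T@(np.r_[.50,.33,.25]-st['ee_pos']))
print(np.array(snapshot('wrist')['mount']).round(3))
```

```text
[[ 0.45583522 -0.08919337]
 [ 0.58316932 -0.10248149]
 [ 0.60360219  0.17347367]
 [ 0.48037898  0.18617489]]
yaw 85.12504568519583 [0.53074643 0.04199343] res [[ 1.23809583 -3.03791554]
 [-2.54457083 -0.28748362]
 [ 0.81734961  2.74446395]
 [ 0.48912539  0.58093521]]
tip [[0.45735153 0.35041206 0.034     ]]
[[0.45771384 0.34560927 0.034     ]]
nub top ctr box [[-0.1537992  -0.00767902]] lid edge [[-0.05778036  0.05336992]
 [-0.06196261 -0.03849704]] block [[ 0.07729995  0.04936396]
 [ 0.07374373 -0.04924097]]
[[ 0.895  0.447 -0.001]
 [ 0.447 -0.895  0.002]
 [-0.    -0.002 -1.   ]] [ 0.32341883 -0.64817602  0.30283648]
[ 0.56613584 -0.83293428  0.05449636] [ 0.59478575 -0.7962849   0.05441689]
[[ 0.    -0.948 -0.318  0.081]
 [ 1.    -0.     0.002 -0.002]
 [-0.002 -0.318  0.948 -0.069]
 [ 0.     0.     0.     1.   ]]
```

>>> jog_arm(moves=[[1,0.045,-0.033,0,0,0,0],[1,0.045,-0.033,0,0,0,0],[1,0.045,-0.033,0,0,0,0],[1,0.045,-0.033,0,0,0,0],[1,0.045,-0.033,0,0,0,0]])

```text
clock: 0.78
ee_pos: [0.4519, -0.3988, 0.3038]
tcp_rot: [-3.058, -0.721, 0.0]
force: [0.8, 1.0, 0.4]
width: 0.996
grip_force: 0.0
```

>>> jog_arm(moves=[[1,0.045,-0.033,0,0,0,0],[1,0.045,-0.033,0,0,0,0],[1,0.045,-0.033,0,0,0,0],[1,0.045,-0.033,0,0,0,0],[1,0,0,0,0,0,0]])

```text
clock: 1.4
ee_pos: [0.5563, -0.1956, 0.3038]
tcp_rot: [-3.051, -0.736, -0.003]
force: [-0.6, -0.2, -0.7]
width: 0.999
grip_force: 0.0
```

>>> jog_arm(moves=[[1,0,0,0,0,0,10.5],[1,0,0,0,0,0,10.5],[1,0,0,0,0,0,10.5],[1,0,-0.05,0,0,0,0],[1,0,-0.05,0,0,0,0]])

```text
clock: 2.02
ee_pos: [0.5618, -0.1033, 0.3038]
tcp_rot: [3.137, -0.143, -0.0]
force: [0.3, 0.2, -1.4]
width: 1.002
grip_force: 0.0
```

>>> jog_arm(moves=[[1,-0.018,-0.055,0,0,0,0],[1,-0.018,-0.055,0,0,0,0],[1,-0.018,-0.055,0,0,0,0],[1,-0.018,-0.055,0,0,0,0],[1,-0.018,-0.055,0,0,0,0]])

```text
clock: 2.65
ee_pos: [0.4961, 0.1797, 0.3039]
tcp_rot: [3.138, -0.139, 0.001]
force: [1.4, -0.1, 0.2]
width: 0.998
grip_force: 0.0
```

>>> jog_arm(moves=[[1,-0.018,-0.055,0.02,0,0,0],[1,-0.018,-0.055,0.03,0,0,0],[1,-0.018,-0.055,0.03,0,0,0],[1,0,0,0,0,0,0],[1,0,0,0,0,0,0]])

```text
clock: 3.28
ee_pos: [0.4584, 0.3425, 0.226]
tcp_rot: [3.137, -0.138, -0.0]
force: [1.0, -0.0, 0.8]
width: 1.005
grip_force: 0.0
```

Run:
```python
from h import *
c=shot('wrist','w1'); print(r.state()['ee_pos'],w2px(c,[[.4575,.348,.034],[.4575,.348,0]]))
```

```text
[0.45898606 0.34169386 0.22650123] [[310.62113489 229.08418353]
 [311.22172529 215.88931473]]
```

View pics/w1.png

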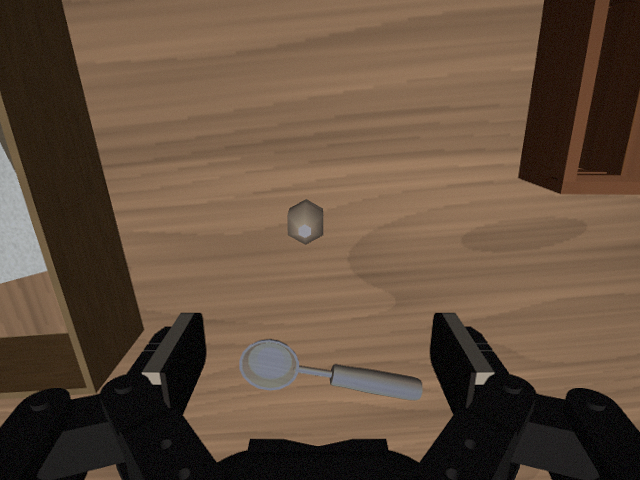

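The wrist view shows the crystal's tip at (305,231) and its body between columns 287.5 and 324. Its left and right flats lie square to the closing line. The tray base corner is at (143,328) and the spoon bowl at (269,365).

Run:
```python
from h import *
c=load('w1');st=r.state();M=R.from_rotvec(st['tcp_rot']).as_matrix()
for n,p,z in(('tip',(305,231),.034),('L',(287.5,216),.015),('R',(324,216),.015),('tray',(143,328),0),('traytop',(92,390),.05),('spoonbowl',(269,340),.005),('boxcorner',(563,194),.056)):
    w=px2w(c,[p],z)[0];print(n,w,(M.T@(w-st['ee_pos'])).round(4))
```

```text
tip [0.45646147 0.35200022 0.034     ] [-0.0035 -0.0103  0.1925]
L [0.46308431 0.36474927 0.015     ] [ 0.0019 -0.0236  0.2115]
R [0.46072159 0.33811581 0.015     ] [0.0019 0.0031 0.2115]
tray [0.37124549 0.50078205 0.        ] [-0.1018 -0.1509  0.2262]
traytop [0.34952391 0.52500847 0.05      ] [-0.1255 -0.173   0.1762]
spoonbowl [0.35351821 0.39355064 0.005     ] [-0.1098 -0.0425  0.2214]
boxcorner [0.47332579 0.18835705 0.056     ] [0.0279 0.1512 0.1707]
```

>>> jog_arm(moves=[[0.3,-0.003,-0.01,0.03,0,0,0],[0.3,0,0,0.04,0,0,0],[0.3,0,0,0.04,0,0,0],[0.3,0,0,0.03,0,0,0],[0.3,0,0,0.009,0,0,0]], newtons=25)

```text
clock: 3.95
ee_pos: [0.4567, 0.3513, 0.0765]
tcp_rot: [3.136, -0.142, -0.001]
force: [0.3, -0.5, 0.5]
width: 0.649
grip_force: 0.0
```

>>> jog_arm(moves=[[0.3,0,0,0,0,0,0],[-1,0,0,0,0,0,0],[-1,0,0,0,0,0,0],[-1,0,0,0,0,0,0],[-1,0,0,0,0,0,0]])

```text
clock: 4.58
ee_pos: [0.4567, 0.3541, 0.0789]
tcp_rot: [-3.137, 0.137, -0.003]
force: [-0.3, -0.8, 6.9]
width: 0.333
grip_force: 24.8
```

>>> jog_arm(moves=[[-1,0,0,-0.03,0,0,0],[-1,0,0,-0.05,0,0,0],[-1,0,0,-0.03,0,0,0],[-1,0.017,0.05,0,0,0,0],[-1,0.017,0.05,0,0,0,0]])

```text
clock: 5.2
ee_pos: [0.4814, 0.2513, 0.1886]
tcp_rot: [-3.137, 0.132, -0.004]
force: [0.8, -1.0, -1.6]
width: 0.333
grip_force: 25.2
```

>>> jog_arm(moves=[[-1,0.017,0.05,0,0,0,0],[-1,0.017,0.05,0,0,0,0],[-1,0.017,0.05,0,0,0,0],[-1,0.017,0.05,0,0,0,0],[-1,0,0,0,0,0,0]])

```text
clock: 5.82
ee_pos: [0.5323, 0.0402, 0.188]
tcp_rot: [3.135, -0.152, 0.003]
force: [0.1, 0.9, -0.1]
width: 0.342
grip_force: 25.2
```

Run:
```python
from h import *
c=shot('wrist','w2'); s=r.state();print(s['ee_pos'],s['tcp_rot'],s['width'],s['grip_force'],s['force'],s['joint_positions'])
```

```text
[0.53177692 0.04338249 0.18785037] [ 3.13739207e+00 -1.45120460e-01  1.50722629e-03] 0.3378547333755126 25.199498621514067 [-0.57225594  1.32030512 -0.92426682] [-0.16033089  0.52572816 -0.00866984  2.12609719  0.01145461  0.48905259
 -1.84117897]
```

View pics/w2.png

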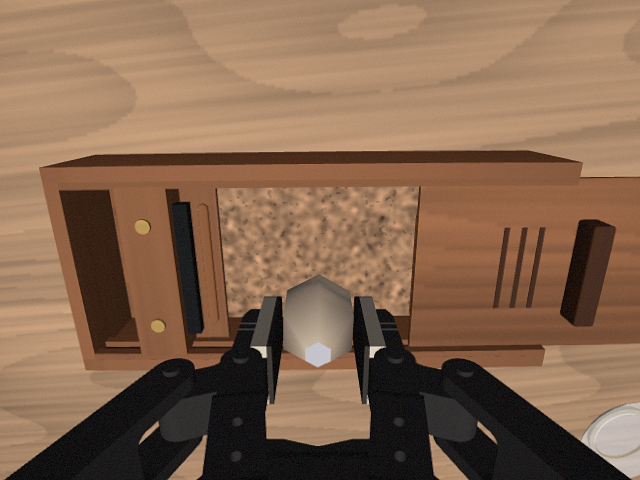

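The crystal is held squarely, with its tip at (317,353). The opening runs from the ledge at column 217 to the lid edge at columns 412–419. The bar's top runs from (583,220) to (565,320) on the left side, and from (613,225) to (590,325) on the right. The box top corners are at (42,168), (85,370), (580,162) and (543,365).

Run:
```python
from h import *
c=load('w2');st=r.state();M=R.from_rotvec(st['tcp_rot']).as_matrix()
q=px2w(c,[(580,162),(543,365),(85,370),(42,168)],.056)[:,:2];print(q)
# outward camera side = +x world = box -y ; box x = +y world (image left)
m=np.array([[-.14,-.062],[-.14,.062],[.14,.062],[.14,-.062]])
A=q-q.mean(0);H=m.T@A;th=np.arctan2(H[0,1]-H[1,0],H[0,0]+H[1,1]);ctr=q.mean(0)
Rm=np.array([[np.cos(th),-np.sin(th)],[np.sin(th),np.cos(th)]])
print(np.degrees(th),ctr,((m@Rm.T+ctr-q)*1e3).round(1))
bf=lambda p,z:((px2w(c,p,z)[:,:2]-ctr)@Rm).round(4).tolist()
print('lid',bf([(419,187),(412,345)],.049));print('block',bf([(165,188),(188,355)],.056));print('ledge',bf([(217,190),(228,340)],.036))
print('nub top',bf([(583,220),(565,320),(590,325),(613,225)],.065))
print('tcp box',(st['ee_pos'][:2]-ctr)@Rm,'tool x deg',np.degrees(np.arctan2(M[1,0],M[0,0])))
```

```text
[[ 0.57271211 -0.0981316 ]
 [ 0.45004947 -0.08946565]
 [ 0.47413951  0.18927817]
 [ 0.59645324  0.17663946]]
85.05598858166776 [0.52333858 0.0445801 ] [[ 0.3 -2.1]
 [-0.5 -0.1]
 [-0.5  0.1]
 [ 0.7  2.1]]
lid [[-0.0574, -0.0477], [-0.0602, 0.0502]]
block [[0.0754, -0.0501], [0.0751, 0.0509]]
ledge [[0.0537, -0.0446], [0.0555, 0.0536]]
nub top [[-0.1393, -0.0332], [-0.141, 0.025], [-0.1562, 0.0286], [-0.1559, -0.0303]]
tcp box [-0.00046591 -0.00851015] tool x deg -5.296648582104234
```

>>> jog_arm(moves=[[-1,-0.003,0,0.03,0,0,0],[-1,0,0,0.04,0,0,0],[-1,0,0,0.02,0,0,0],[-1,0,0,0.009,0,0,0],[-1,0,0,0,0,0,0]])

```text
clock: 6.5
ee_pos: [0.5283, 0.0475, 0.0883]
tcp_rot: [-3.138, 0.134, 0.001]
force: [-0.1, 0.7, -0.1]
width: 0.336
grip_force: 25.2
```

>>> jog_arm(moves=[[-1,0,0,0.002,0,0,0],[0,0,0,0,0,0,0],[0,0,0,0,0,0,0],[0,0,0,0,0,0,0],[0,0,0,-0.02,0,0,0]])

```text
clock: 7.12
ee_pos: [0.5276, 0.0463, 0.1057]
tcp_rot: [3.138, -0.136, -0.004]
force: [-0.3, 0.6, 0.2]
width: 0.501
grip_force: 0.0
```

>>> jog_arm(moves=[[0,0,0,-0.05,0,0,0],[0,0,0,-0.04,0,0,0],[0,0,0,0,0,0,0]])

```text
clock: 7.5
ee_pos: [0.5303, 0.0465, 0.1994]
tcp_rot: [-3.137, 0.137, -0.011]
force: [-0.1, -0.1, 0.4]
width: 0.502
grip_force: 0.0
```

Run:
```python
from h import *
c=shot('wrist','w3'); s=r.state();print(s['ee_pos'],s['tcp_rot'],s['force'])
```

```text
[0.52914235 0.04641798 0.19778568] [-3.13793692  0.13685851 -0.00527162] [ 0.11996807 -0.06969104 -0.18648334]
```

View pics/w3.png

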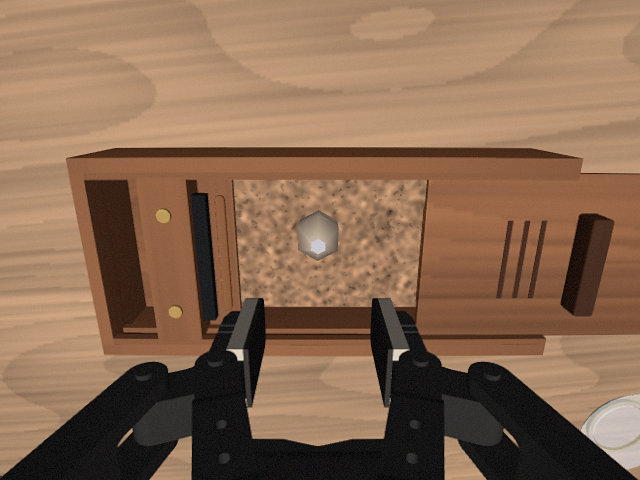

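The crystal stands upright on the cork at (318,235), clear of the ledge and lid. Next I'll go behind the bar with the fingers shut.

>>> jog_arm(moves=[[-1,-0.001,0.05,0,0,0,0],[-1,-0.001,0.05,0,0,0,0],[-1,-0.001,0.05,0,0,0,0],[-1,0,0.05,0,0,0,0],[-1,0,0,0,0,0,0]])

```text
clock: 8.18
ee_pos: [0.5061, -0.1578, 0.1949]
tcp_rot: [3.136, -0.151, -0.005]
force: [0.1, 0.8, 0.8]
width: -0.001
grip_force: 0.0
```

>>> jog_arm(moves=[[-1,0,0,0.03,0,0,0],[-1,0,0,0.03,0,0,0],[-1,0,0,0.005,0,0,0],[-1,0,0,0,0,0,0]])

```text
clock: 8.68
ee_pos: [0.5079, -0.1517, 0.1309]
tcp_rot: [-3.138, 0.135, 0.002]
force: [-0.4, -0.3, -0.1]
width: 0.001
grip_force: 0.0
```

Run:
```python
from h import *
c=shot('wrist','w4'); s=r.state();print(s['ee_pos'],s['tcp_rot'],s['force'],s['width'])
c=shot('scene','s4');a=cv2.imread('pics/s4.png')[165:285,180:420];b=cv2.imread('pics/w4.png')
cv2.imwrite('pics/m4.png',np.hstack([cv2.resize(a,(400,300)),cv2.resize(b,(400,300))]))
```

```text
[ 0.50833289 -0.15204358  0.13158464] [-3.13850088e+00  1.35394519e-01 -1.64861567e-04] [ 0.3001466   0.1795358  -0.21398068] -0.001864196826745916
```

View pics/m4.png

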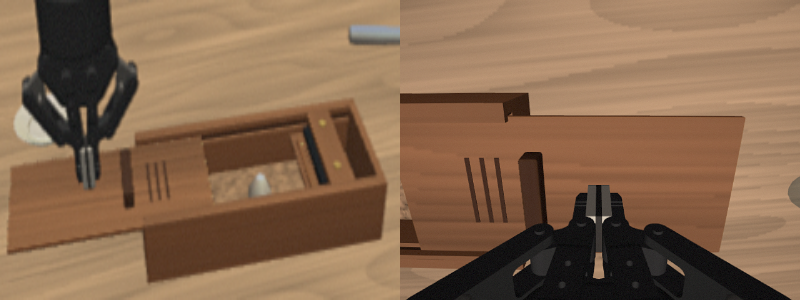

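The fingers sit behind the bar with about a 2 cm gap and just above the lid. I'll lower them slightly and advance to contact.

>>> jog_arm(moves=[[-1,0,-0.005,0.004,0,0,0],[-1,0,-0.005,0,0,0,0],[-1,0,-0.005,0,0,0,0],[-1,0,-0.005,0,0,0,0],[-1,0,-0.003,0,0,0,0]])

```text
clock: 9.4
ee_pos: [0.5102, -0.1291, 0.1274]
tcp_rot: [-3.139, 0.135, -0.0]
force: [0.3, -0.0, -0.0]
width: 0.003
grip_force: 0.0
```

>>> jog_arm(moves=[[-1,0,-0.005,0,0,0,0],[-1,0,-0.005,0,0,0,0],[-1,0,-0.005,0,0,0,0],[-1,0,-0.005,0,0,0,0],[-1,0,-0.005,0,0,0,0]])

```text
clock: 10.02
ee_pos: [0.5123, -0.1044, 0.1274]
tcp_rot: [3.139, -0.137, 0.0]
force: [0.7, -1.5, -0.7]
width: -0.001
grip_force: 0.8
```

>>> jog_arm(moves=[[-1,0,-0.006,0,0,0,0],[-1,0,-0.006,0,0,0,0],[-1,0,-0.006,0,0,0,0],[-1,0,-0.006,0,0,0,0],[-1,0,-0.006,0,0,0,0]])

```text
clock: 10.65
ee_pos: [0.5149, -0.0744, 0.1274]
tcp_rot: [-3.139, 0.136, -0.0]
force: [-0.2, -1.5, -0.4]
width: -0.001
grip_force: 0.8
```

Run:
```python
from h import *
c=shot('wrist','w5'); s=r.state();print(s['ee_pos'],s['tcp_rot'],s['force'],s['width'])
c=shot('scene','s5');a=cv2.imread('pics/s5.png')[165:285,180:420];b=cv2.imread('pics/w5.png')
cv2.imwrite('pics/m5.png',np.hstack([cv2.resize(a,(400,300)),cv2.resize(b,(400,300))]))
```

```text
[ 0.5150704  -0.07336342  0.12737186] [-3.13794324e+00  1.34279135e-01 -1.97791042e-04] [-0.03787918 -1.56700015  0.34754038] -0.0031960429870446705
```

View pics/m5.png

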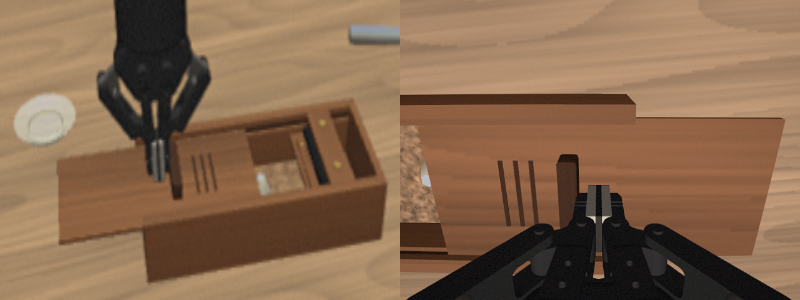

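The bar is in contact, the lid slides at 1.5 N, and the crystal is still standing. I'll keep pushing.

>>> jog_arm(moves=[[-1,0,-0.006,0,0,0,0],[-1,0,-0.006,0,0,0,0],[-1,0,-0.006,0,0,0,0],[-1,0,-0.006,0,0,0,0],[-1,0,-0.006,0,0,0,0]])

```text
clock: 11.38
ee_pos: [0.5175, -0.0445, 0.1273]
tcp_rot: [3.139, -0.136, -0.0]
force: [-0.3, -1.3, -0.4]
width: 0.002
grip_force: 0.8
```

>>> jog_arm(moves=[[-1,0,-0.003,0,0,0,0],[-1,0,-0.003,0,0,0,0],[-1,0,-0.002,0,0,0,0],[-1,0,-0.002,0,0,0,0]])

```text
clock: 11.88
ee_pos: [0.5183, -0.035, 0.1274]
tcp_rot: [3.139, -0.137, -0.0]
force: [-0.4, -2.2, 0.7]
width: 0.001
grip_force: 0.7
```

>>> jog_arm(moves=[[-1,0,-0.002,0,0,0,0],[-1,0,-0.001,0,0,0,0],[-1,0,-0.001,0,0,0,0]])

```text
clock: 12.25
ee_pos: [0.5187, -0.031, 0.1274]
tcp_rot: [3.139, -0.137, -0.0]
force: [-0.9, -1.5, -0.4]
width: 0.001
grip_force: 0.7
```

>>> jog_arm(moves=[[-1,0,-0.002,0,0,0,0],[-1,0,-0.002,0,0,0,0],[-1,0,-0.002,0,0,0,0]])

```text
clock: 12.62
ee_pos: [0.5192, -0.0249, 0.1273]
tcp_rot: [-3.139, 0.136, 0.0]
force: [0.5, -1.3, -0.5]
width: -0.0
grip_force: 0.7
```

>>> jog_arm(moves=[[-1,0,-0.001,0,0,0,0],[-1,0,-0.001,0,0,0,0],[-1,0,-0.001,0,0,0,0]])

```text
clock: 13.0
ee_pos: [0.5194, -0.022, 0.1274]
tcp_rot: [3.139, -0.137, -0.0]
force: [-0.6, -1.4, -0.4]
width: -0.001
grip_force: 0.7
```

>>> jog_arm(moves=[[-1,0,-0.001,0,0,0,0],[-1,0,-0.001,0,0,0,0]])

```text
clock: 13.25
ee_pos: [0.5196, -0.02, 0.1274]
tcp_rot: [3.139, -0.137, -0.0]
force: [-0.2, -1.2, -1.1]
width: -0.002
grip_force: 0.7
```

>>> jog_arm(moves=[[-1,0,-0.001,0,0,0,0],[-1,0,-0.001,0,0,0,0]])

```text
clock: 13.5
ee_pos: [0.5198, -0.018, 0.1273]
tcp_rot: [3.139, -0.136, -0.0]
force: [0.0, -1.8, -0.9]
width: -0.003
grip_force: 0.7
```

>>> jog_arm(moves=[[-1,0,-0.001,0,0,0,0],[-1,0,-0.001,0,0,0,0]])

```text
clock: 13.75
ee_pos: [0.52, -0.016, 0.1274]
tcp_rot: [3.139, -0.137, -0.0]
force: [0.1, -1.9, -0.5]
width: 0.006
grip_force: 0.7
```

>>> jog_arm(moves=[[-1,0,-0.001,0,0,0,0],[-1,0,-0.001,0,0,0,0]])

```text
clock: 14.0
ee_pos: [0.5201, -0.014, 0.1274]
tcp_rot: [3.139, -0.137, -0.0]
force: [-0.9, -1.8, 0.5]
width: -0.001
grip_force: 0.7
```

>>> jog_arm(moves=[[-1,0,-0.001,0,0,0,0],[-1,0,-0.001,0,0,0,0]])

```text
clock: 14.25
ee_pos: [0.5203, -0.012, 0.1274]
tcp_rot: [3.139, -0.137, 0.0]
force: [-0.7, -0.9, 0.2]
width: -0.002
grip_force: 0.7
```

>>> jog_arm(moves=[[-1,0,-0.001,0,0,0,0]])

```text
clock: 14.38
ee_pos: [0.5204, -0.011, 0.1274]
tcp_rot: [3.139, -0.136, -0.0]
force: [-0.9, -0.8, -0.9]
width: 0.001
grip_force: 0.7
```

>>> jog_arm(moves=[[-1,0,-0.001,0,0,0,0]])

```text
clock: 14.5
ee_pos: [0.5204, -0.0102, 0.1274]
tcp_rot: [3.138, -0.137, -0.0]
force: [0.3, -2.4, -0.2]
width: -0.003
grip_force: 1.5
```

>>> jog_arm(moves=[[-1,0,-0.0005,0,0,0,0]])

```text
clock: 14.62
ee_pos: [0.5205, -0.0102, 0.1273]
tcp_rot: [3.138, -0.137, -0.0]
force: [-0.3, -3.5, 0.2]
width: 0.0
grip_force: 1.6
```

>>> jog_arm(moves=[[-1,0,-0.0005,0,0,0,0]])

```text
clock: 14.75
ee_pos: [0.5205, -0.01, 0.1273]
tcp_rot: [3.138, -0.138, -0.0]
force: [0.5, -4.3, -1.0]
width: -0.0
grip_force: 2.2
```

>>> jog_arm(moves=[[-1,0,-0.0005,0,0,0,0]])

```text
clock: 14.88
ee_pos: [0.5204, -0.0098, 0.1273]
tcp_rot: [3.137, -0.138, -0.001]
force: [-0.4, -6.1, -0.5]
width: 0.003
grip_force: 2.7
```

>>> jog_arm(moves=[[-1,0,-0.0005,0,0,0,0]])

```text
clock: 15.0
ee_pos: [0.5205, -0.0097, 0.1273]
tcp_rot: [3.137, -0.139, -0.001]
force: [-0.3, -6.8, 0.2]
width: 0.001
grip_force: 3.1
```

>>> jog_arm(moves=[[-1,0,-0.0005,0,0,0,0]])

```text
clock: 15.12
ee_pos: [0.5205, -0.0096, 0.1274]
tcp_rot: [3.136, -0.14, -0.001]
force: [-1.4, -7.6, -0.4]
width: 0.0
grip_force: 3.5
```

>>> jog_arm(moves=[[-1,0,-0.0005,0,0,0,0]])

```text
clock: 15.25
ee_pos: [0.5205, -0.0095, 0.1273]
tcp_rot: [3.136, -0.14, -0.001]
force: [0.3, -8.7, -0.6]
width: -0.002
grip_force: 3.8
```

>>> jog_arm(moves=[[-1,0,-0.0005,0,0,0,0]])

```text
clock: 15.38
ee_pos: [0.5205, -0.0093, 0.1274]
tcp_rot: [3.136, -0.141, -0.001]
force: [-0.4, -8.1, -1.0]
width: 0.002
grip_force: 3.6
```

>>> jog_arm(moves=[[-1,0,-0.0005,0,0,0,0]])

```text
clock: 15.5
ee_pos: [0.5206, -0.0081, 0.1274]
tcp_rot: [3.136, -0.14, -0.001]
force: [0.8, -6.0, 0.5]
width: -0.0
grip_force: 2.4
```

>>> jog_arm(moves=[[-1,0,-0.0005,0,0,0,0]])

```text
clock: 15.62
ee_pos: [0.5208, -0.0064, 0.1274]
tcp_rot: [3.138, -0.138, -0.0]
force: [0.1, -2.6, -0.1]
width: -0.0
grip_force: 1.4
```

>>> jog_arm(moves=[[-1,0,-0.0005,0,0,0,0]])

```text
clock: 15.75
ee_pos: [0.521, -0.0046, 0.1274]
tcp_rot: [-3.138, 0.136, 0.0]
force: [-0.3, -1.6, -0.7]
width: 0.0
grip_force: 0.6
```

>>> jog_arm(moves=[[-1,0,-0.001,0,0,0,0],[-1,0,-0.001,0,0,0,0]])

```text
clock: 16.0
ee_pos: [0.5214, -0.0019, 0.1274]
tcp_rot: [-3.138, 0.134, -0.001]
force: [-0.9, -1.3, 0.4]
width: 0.005
grip_force: 0.4
```

>>> jog_arm(moves=[[-1,0,-0.001,0,0,0,0]])

```text
clock: 16.12
ee_pos: [0.5214, -0.0017, 0.1274]
tcp_rot: [-3.138, 0.136, -0.001]
force: [-0.3, -1.1, 0.2]
width: 0.004
grip_force: 0.6
```

>>> jog_arm(moves=[[-1,0,-0.001,0,0,0,0]])

```text
clock: 16.25
ee_pos: [0.5214, -0.0013, 0.1274]
tcp_rot: [3.138, -0.137, 0.0]
force: [-0.5, -1.9, 0.1]
width: 0.001
grip_force: 1.0
```

>>> jog_arm(moves=[[-1,0,-0.0005,0,0,0,0]])

```text
clock: 16.38
ee_pos: [0.5214, -0.0011, 0.1274]
tcp_rot: [3.138, -0.137, 0.0]
force: [-0.3, -2.1, -0.6]
width: 0.003
grip_force: 1.2
```

>>> jog_arm(moves=[[-1,0,-0.0005,0,0,0,0]])

```text
clock: 16.5
ee_pos: [0.5214, -0.0007, 0.1274]
tcp_rot: [3.138, -0.138, 0.0]
force: [0.6, -2.8, -0.7]
width: -0.001
grip_force: 1.5
```

>>> jog_arm(moves=[[-1,0,-0.0005,0,0,0,0]])

```text
clock: 16.62
ee_pos: [0.5215, -0.0003, 0.1274]
tcp_rot: [3.138, -0.138, 0.0]
force: [0.3, -4.4, 0.5]
width: 0.003
grip_force: 1.9
```

>>> jog_arm(moves=[[-1,0,-0.0005,0,0,0,0]])

```text
clock: 16.75
ee_pos: [0.5215, -0.0, 0.1274]
tcp_rot: [3.138, -0.138, 0.0]
force: [1.0, -5.6, 0.5]
width: 0.002
grip_force: 2.6
```

>>> jog_arm(moves=[[-1,0,-0.0005,0,0,0,0]])

```text
clock: 16.88
ee_pos: [0.5215, 0.0001, 0.1274]
tcp_rot: [3.137, -0.138, 0.0]
force: [0.9, -5.7, 0.3]
width: -0.004
grip_force: 2.9
```

>>> jog_arm(moves=[[-1,0,-0.0005,0,0,0,0]])

```text
clock: 17.0
ee_pos: [0.5215, 0.0002, 0.1274]
tcp_rot: [3.137, -0.139, -0.0]
force: [0.3, -6.5, 0.6]
width: -0.002
grip_force: 3.3
```

>>> jog_arm(moves=[[-1,0,-0.0005,0,0,0,0]])

```text
clock: 17.12
ee_pos: [0.5215, 0.0003, 0.1274]
tcp_rot: [3.136, -0.14, -0.0]
force: [0.2, -8.2, 0.6]
width: 0.006
grip_force: 3.6
```

>>> jog_arm(moves=[[-1,0,-0.0005,0,0,0,0]])

```text
clock: 17.25
ee_pos: [0.5215, 0.0004, 0.1274]
tcp_rot: [3.136, -0.14, -0.0]
force: [-0.6, -8.5, -0.4]
width: 0.001
grip_force: 4.0
```

>>> jog_arm(moves=[[-1,0,-0.0005,0,0,0,0]])

```text
clock: 17.38
ee_pos: [0.5215, 0.0005, 0.1274]
tcp_rot: [3.135, -0.141, -0.0]
force: [0.9, -9.6, -0.2]
width: 0.002
grip_force: 4.3
```

>>> jog_arm(moves=[[-1,0,-0.0005,0,0,0,0]])

```text
clock: 17.5
ee_pos: [0.5215, 0.0006, 0.1274]
tcp_rot: [3.135, -0.141, -0.001]
force: [0.1, -10.1, 1.1]
width: -0.005
grip_force: 4.6
```

>>> jog_arm(moves=[[-1,0,-0.0005,0,0,0,0]])

```text
clock: 17.62
ee_pos: [0.5215, 0.0009, 0.1274]
tcp_rot: [3.135, -0.142, -0.001]
force: [0.2, -10.6, 0.7]
width: 0.004
grip_force: 4.9
```

>>> jog_arm(moves=[[-1,0,-0.0005,0,0,0,0]])

```text
clock: 17.75
ee_pos: [0.5215, 0.0011, 0.1274]
tcp_rot: [3.134, -0.142, -0.001]
force: [-0.5, -11.6, 0.7]
width: 0.002
grip_force: 5.2
```

>>> jog_arm(moves=[[-1,0,-0.0005,0,0,0,0]])

```text
clock: 17.88
ee_pos: [0.5216, 0.0012, 0.1274]
tcp_rot: [3.134, -0.143, -0.001]
force: [-0.1, -11.7, 0.3]
width: 0.007
grip_force: 5.4
```

>>> jog_arm(moves=[[-1,0,-0.0005,0,0,0,0],[-1,0,0,0,0,0,0]])

```text
clock: 18.12
ee_pos: [0.5216, 0.0015, 0.1274]
tcp_rot: [3.134, -0.143, -0.001]
force: [0.5, -11.2, 0.3]
width: -0.002
grip_force: 5.5
```

>>> jog_arm(moves=[[-1,0,-0.0005,0,0,0,0]])

```text
clock: 18.25
ee_pos: [0.5216, 0.0017, 0.1274]
tcp_rot: [3.133, -0.143, -0.001]
force: [-0.1, -13.2, 0.0]
width: 0.002
grip_force: 6.0
```

>>> jog_arm(moves=[[-1,0,-0.0005,0,0,0,0]])

```text
clock: 18.38
ee_pos: [0.5216, 0.0018, 0.1274]
tcp_rot: [3.133, -0.144, -0.001]
force: [-0.2, -13.3, 0.5]
width: -0.002
grip_force: 6.2
```

>>> jog_arm(moves=[[-1,0,-0.0005,0,0,0,0],[-1,0,0,0,0,0,0]])

```text
clock: 18.62
ee_pos: [0.5216, 0.0021, 0.1274]
tcp_rot: [3.133, -0.144, -0.001]
force: [-0.1, -12.6, 0.3]
width: 0.0
grip_force: 6.3
```

That is about 13 N, so I'll back off in small steps and watch where contact ends.

>>> jog_arm(moves=[[-1,0,0.001,0,0,0,0],[-1,0,0.001,0,0,0,0],[-1,0,0.001,0,0,0,0]])

```text
clock: 19.0
ee_pos: [0.5215, 0.0011, 0.1274]
tcp_rot: [3.135, -0.142, -0.001]
force: [0.4, -8.4, 1.1]
width: -0.001
grip_force: 4.0
```

>>> jog_arm(moves=[[-1,0,0.001,0,0,0,0],[-1,0,0.001,0,0,0,0]])

```text
clock: 19.25
ee_pos: [0.5215, 0.0003, 0.1274]
tcp_rot: [3.136, -0.14, -0.0]
force: [0.9, -6.1, 0.9]
width: -0.003
grip_force: 2.8
```

>>> jog_arm(moves=[[-1,0,0.003,0,0,0,0],[-1,0,0.01,0,0,0,0],[-1,0,0.01,-0.03,0,0,0],[-1,0,0,-0.05,0,0,0],[-1,0,0,0,0,0,0]])

```text
clock: 19.88
ee_pos: [0.5216, -0.0202, 0.2105]
tcp_rot: [-3.137, 0.136, -0.011]
force: [-0.1, 0.7, -0.5]
width: 0.005
grip_force: 0.0
```

Run:
```python
from h import *
c=shot('wrist','w6'); s=r.state();print(s['ee_pos'],s['force'])
c=shot('scene','s6');a=cv2.imread('pics/s6.png')[165:285,240:430];b=cv2.imread('pics/w6.png')
cv2.imwrite('pics/m6.png',np.hstack([cv2.resize(a,(400,300)),cv2.resize(b,(400,300))]))
```

```text
[ 0.52042289 -0.0200203   0.2088737 ] [ 0.05238698  0.67899291 -0.3611176 ]
```

View pics/m6.png

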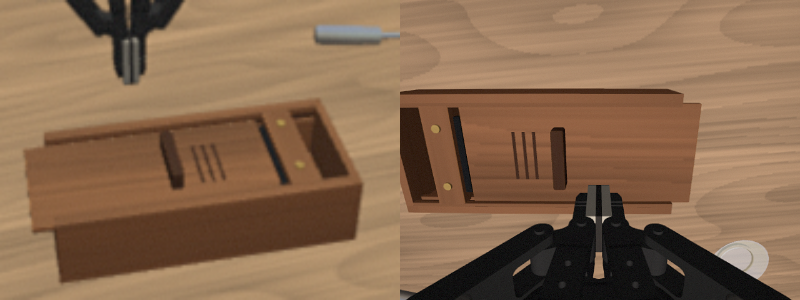

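The lid edge is now right against the black stop strip. I'll check that it stays squeezed by lightly touching the bar again.

>>> jog_arm(moves=[[-1,0,0,0.05,0,0,0],[-1,0,-0.005,0.03,0,0,0],[-1,0,-0.008,0,0,0,0],[-1,0,-0.003,0,0,0,0],[-1,0,0,0,0,0,0]])

```text
clock: 20.6
ee_pos: [0.5214, -0.0039, 0.1282]
tcp_rot: [-3.138, 0.135, -0.002]
force: [0.7, -0.3, 0.0]
width: 0.001
grip_force: 0.0
```

>>> jog_arm(moves=[[-1,0,-0.001,0,0,0,0],[-1,0,-0.001,0,0,0,0]])

```text
clock: 20.85
ee_pos: [0.5214, -0.0028, 0.128]
tcp_rot: [3.139, -0.137, 0.002]
force: [-1.0, -0.0, -0.2]
width: 0.003
grip_force: 0.0
```

>>> jog_arm(moves=[[-1,0,-0.001,0,0,0,0],[-1,0,0,0,0,0,0]])

```text
clock: 21.1
ee_pos: [0.5213, -0.0016, 0.1275]
tcp_rot: [-3.139, 0.136, -0.0]
force: [0.1, 1.2, 0.2]
width: 0.002
grip_force: 0.0
```

>>> jog_arm(moves=[[-1,0,-0.001,0,0,0,0],[-1,0,0,0,0,0,0]])

```text
clock: 21.35
ee_pos: [0.5213, -0.0006, 0.1273]
tcp_rot: [3.139, -0.137, -0.0]
force: [0.4, 0.6, -0.1]
width: 0.001
grip_force: 0.0
```

At -0.6 mm there is still no contact, whereas on the first push the rubber was already resisting by then. So the lid is held forward by the ridge. I'll retreat and hand in.

>>> jog_arm(moves=[[-1,0,0.01,0,0,0,0],[-1,0,0.01,-0.02,0,0,0],[-1,0,0,-0.05,0,0,0],[-1,0,0,-0.02,0,0,0],[-1,0,0,0,0,0,0]])

```text
clock: 21.98
ee_pos: [0.5204, -0.0214, 0.2189]
tcp_rot: [3.139, -0.138, 0.006]
force: [0.9, -0.1, 0.3]
width: 0.002
grip_force: 0.0
```

```bash
python3 -c "
from rig import r
print(r.sign_off())"
```

```text
the job is handed in; nothing more can be done
None
```

The crystal is in the box, and the lid went over the ridge with a final push of about 13 N; a re-touch of the bar showed it stayed forward after I let go. I handed the job in at about 22 s, with no verdict returned.

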